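# Feed a slide rack past the spring gate of a slide reader

## Task

Load the long slide rack into the reader: with one fingertip press the long flap beside the chute down and keep it down so the spring gate stays open, and meanwhile push the rack from behind along the chute with the other finger, past the gate, until it rests against the reader's face; then let the gate spring fully shut behind it. Push gently, never lift, tip or pinch the rack or let the gate touch it, and leave everything else where it stands.

Things in the scene. Friction and masses are not known exactly. Their poses are not given: they have to be found in the camera images.
- chute: Fixed loading chute ending at a white reader. Origin: table level, chute centre line, at the gate. Axes: y along the chute, the way the rack travels (to the reader); x across, away from the robot; z up. Its floor is 20 mm above the table, from y = -210 to +137 mm, 58 mm wide between walls 4 mm thick, tops 34 mm (-x side) and 44 mm (+x side) above the table.
- end_stop (a point): Foot of the reader's flat face on the chute's centre line, at chute floor level (chute frame 0, 137, 20 mm): the rack's front face must end here. The reader is 200 mm wide, 170 mm deep, 115 mm tall.
- gate (a joint): Angle of the sprung gate, rad: 0 shut, stop at 1.05. Blade and press flap are one rigid part on one hinge (point hinge). Pressing the flap down lifts the blade; flap level means 0.85; the blade clears the rack above about 0.7. The spring (some 4 N felt 32 mm from the hinge with the flap level) shuts it when let go. A fingertip can slide along the flap while pressing.
- hinge (a point): Gate's hinge line, at the blade: parallel to the chute's y axis, at x = -49 mm and 36 mm above the table (chute frame).
- flap_edge (a point): Middle of the outer long edge of the flat metal press flap, on the robot's side of the chute; moves with the gate. The flap is 250 mm long (chute y = -183 to +67 mm), 75 mm wide from hinge to this edge. Gate shut: it slopes up and outward (-x) at 0.85 rad, edge 49 mm outside the hinge, 92 mm above the table. Press its upper face, which looks to the chute.
- blade_end (a point): Free end of the blade's underside; moves with the gate. The blade is a steel bar 8 mm thick along the chute, 12 mm high, reaching 56 mm from the hinge; shut, it lies level across the chute with its underside 16 mm above the chute floor.
- rack: White plastic slide rack with glass slides on edge, loose in the chute before the gate: 84 mm long along the chute, 54 mm wide, 32 mm tall, flat full-height end plates, 0.13 to 0.25 kg. Origin: centre of underside; axes as the chute's.
- spare_rack: spare slide rack, loose: same make but only 46 mm long (54 wide, 32 tall); bystander on the table beyond the chute. Origin: centre of underside.
- dropper: amber dropper bottle, 28 mm diameter, 62 mm tall, loose bystander just beyond the chute. Origin: centre of underside.
- jar: clear specimen jar, 48 mm diameter, 55 mm tall, loose bystander on the robot's side. Origin: centre of underside.
- tip_box: grey pipette-tip box 85 x 120 x 60 mm tall, loose bystander. Origin: centre of underside.
- marker: marker pen lying down, about 120 mm long, 12 mm thick, loose bystander on the robot's side. Origin: underside.
Mind the look-alikes: they are no part of the job. What is shaped like the rack but blue or red is not meant.

How it is judged:
On the way, in this order (a step that is already met when the one before it is completed fails the run):
1. a finger holds the gate open while the rack is still in front of it (value of joint gate above 0.7 rad and contact force between the fingers and gate above 0.2 N and y of rack in the frame of chute below -0.045 m), for 0.1 s.
2. with the rack halfway past the gate, a finger holds the gate open and a finger pushes the rack (value of joint gate above 0.6 rad and contact force between the fingers and gate above 0.2 N and contact force between the fingers and rack above 0.05 N and y of rack in the frame of chute between -0.03 and 0.03 m), for 0.1 s.
At the end, for the whole second after the job is handed in: The rack stands flat on the chute floor with its front within 5 mm of the reader's face, at rest, and the gate is shut (below 0.06 rad) behind it (y of rack in the frame of chute above 0.09 m and z of rack in the frame of chute below 0.023 m and angle between rack's own z axis and vertical below 0.06 rad and linear speed of rack below 0.01 m/s and value of joint gate below 0.06 rad); the robot touches nothing.
It fails at once if the rack is lifted more than 8 mm (z of rack in the frame of chute above 0.028 m).
It fails at once if the rack is tipped by more than 0.2 rad (angle between rack's own z axis and vertical above 0.2 rad).
It fails at once if the gate touches the rack (over 1 N) (contact force between gate and rack above 1 N).
It fails at once if the rack is pinched or rammed (over 30 N from the fingers) (contact force between the fingers and rack above 30 N).
It fails at once if a bystander is moved more than 15 mm (distance of any of spare_rack, dropper, jar, tip_box, marker from where it was at the start of the episode above 0.015 m).
It also fails if it takes over 42 s, if anything falls off the work surface, if the arm or the gripper's body presses on something with over 40 N, if the wrist force passes 120 N, or if a joint passes its speed limit or range.

## Robot

A 7-joint arm with a two-finger parallel gripper is mounted at the origin on the work surface. World frame = base frame: x ahead of the robot, y to its left, z up, the work surface at z = 0. Lengths are in m, angles in rad, forces in N, time in s.
With the tool pointing down it reaches from about 0.4 to 0.9 m from the base axis. Payload 5.5 kg.
Tool frame: the origin (TCP) lies midway between the tips of the shut fingers; the grasp point (between the pads) lies 19 mm behind it; z points along the fingers, x is the direction in which the jaws open and shut, and the axes are right-handed (so a half turn about z gives the same grasp; the last joint's range is limited). The gripper opens to 85 mm and grips with 20 to 120 N. Pads are 22 mm wide; open, the fingers measure 114 mm over their backs; the gripper's body (76 mm by 85 mm) begins 54 mm behind the grasp point. The pads swing forward as they close: fully open they stand 13 mm farther back than shut.
Start: joints at [-0.992, 0.501, -0.427, 1.55, 0.221, 1.138, -0.21], TCP at [0.202, 0.618, 0.231] pointing down, gripper open.
Joint ranges: [-2.88, 2.88], [-0.31, 2.03], [-1.54, 1.56], [0.2, 2.42], [-1.41, 4.55], [0.19, 2.02], [-2.57, 2.57]. Speed limits (rad/s): [2.57, 2.57, 3.14, 3.14, 3.14, 3.14, 3.14].

## Interface

Orientations are given as a 3x3 rotation matrix whose columns are the frame's x, y, z axes.
In Python, from rig import get_obs, get_image, get_calibration, sign_off, find_in, outline_of gives the robot as it stands. The module is installed in compiled form; this text tells all that it offers.
- The arm moves only by the tool drive_tool, never from a script. Its arguments are lists of equal length, an entry for each row: "translation": the shift along the tool's x, y, z in cm, a list of three; "twist": the turn, a rotation vector about the tool's x, y, z in rad, a list of three. A call has 1 to 20 rows; each row is the pose to reach, as a shift and turn from the pose commanded when the call began, along the tool's axes at that moment; what a row does not reach only later rows make up. A row lasts 1/10 s, in which the tool goes at most 50 mm and 8.59 degrees, less where a joint would pass 70% of its speed; a pose out of reach is approached as far as the arm can. A call with a gripper value outside its range is refused whole. "jaw" is the opening, from 0 (shut) to 1 (fully open), set as the call begins (left out, the last holds). The fingers move at their own pace and stop on an object; the grip force is fixed at half the most. Time passes only in rows, so rows that repeat a pose let the fingers close. It gives the time, the measured TCP pose, the force and the opening at its end, in the units of the state.
- get_obs(): the state, without advancing time (a new reading comes with each control period).
- get_image(name): name is "side" or "top" or "wrist"; returns the picture (400x640x3 uint8, red, green, blue); there is no depth.
- get_calibration(name): a dict with "vertical_fov" (degrees; the focal length in pixels is half the picture's height over the tangent of half this angle, whatever the lens; pixels are square), "cx", "cy" (the principal point, pixels), "k1" (the pictures are not rectified: a ray, as slopes to the right and down, at radius r is drawn at 1 + k1 r^2 times it, then the intrinsics apply), "R" (3x3) and "t" (3): a world point X has camera coordinates R X + t. Camera axes: x right, y down, z forward; pixel columns grow to the right and rows downward; lengths in m; the calibration is good to about 2 mm. A picture is of the moment at which its call begins: read the wrist's pose just before it. get_calibration takes no time and is no camera call; for the wrist camera it gives the pose at the moment of the call.
- sign_off(): hands the job in, once; it reports no verdict.
Trained networks look in the newest picture that a camera, given by its name, has taken for a name from the list of things; names that differ only in an ending like _2 or _b are one class to them, and where a whole thing is asked for, a point or a joint stands for the part that bears it (a point fixed in the world has none). Each returns a list of dicts, best first, with "confidence" (0 to 1); they miss things now and then, are a little off and sometimes report something else, mostly with a low value. They report only what shows in the picture. A call takes as long as a camera call. They do not tell look-alikes from the thing itself.
- find_in(camera, thing): "location" ([column, row] in pixels, amid what is visible of it).
- outline_of(camera, thing): "mask" (400x640 bool, what is visible of it) and "location" ([column, row] in pixels, amid what is visible of it).
The state is a dict: "clock": time; "qpos": joint angles; "qvel": joint speeds; "joint_torque": joint torques, N m; "ee_pos": TCP position; "orientation": TCP orientation; "contact_force": force on the tool from outside, world axes, zero at the start; "moment": the same for the moment, N m; "grip_width": opening from 0.0 (shut) to 1.0 (fully open).
Only numpy, scipy, OpenCV 4.12 (cv2) and the standard library are available. Lean on these libraries where they do the work, as an engineer would, in place of code of your own. Each camera call takes 0.05 s, during which the arm holds its last target. There are 200 camera calls.

## Working session

There is one attempt and no reset: what is moved stays moved. The work goes in short steps, Python scripts to look and compute and a tool call to move; the robot and the scene stay as the last step left them, time stands still between calls to the robot, and variables do not carry over. Pictures are saved under pics/ and viewed, about 8 in all and at most 12, crops included, and the job is handed in when it is done.

Besides the shell and the picture viewer there is one more tool, called after "Call:" by a JSON object that holds its "fn" and its "kwargs". drive_tool: Moves the arm, as the interface text tells. Its arguments: {"type":"object","properties":{"translation":{"type":"array","items":{"type":"array","items":{"type":"number"}}},"twist":{"type":"array","items":{"type":"array","items":{"type":"number"}}},"jaw":{"type":"number"}},"required":["translation","twist"]}

```bash
mkdir -p pics
cat > h.py <<'E'
import numpy as np, cv2
from rig import *
def ray(cam,uv,c=None):
    c=c or get_calibration(cam); f=200/np.tan(np.radians(c["vertical_fov"])/2)
    d=np.array([(uv[0]-c["cx"])/f,(uv[1]-c["cy"])/f]); s=d.copy()
    for _ in range(30): s=d/(1+c["k1"]*(s@s))
    R=np.array(c["R"]);t=np.array(c["t"])
    return -R.T@t, R.T@np.array([s[0],s[1],1.])
def atz(cam,uv,z):
    o,d=ray(cam,uv); return o+d*(z-o[2])/d[2]
def proj(cam,X):
    c=get_calibration(cam); f=200/np.tan(np.radians(c["vertical_fov"])/2)
    p=np.array(c["R"])@np.array(X)+np.array(c["t"]); s=p[:2]/p[2]; s=s*(1+c["k1"]*(s@s))
    return np.array([c["cx"],c["cy"]])+f*s
E
python3 - <<'E'
from h import *
o=get_obs();print({k:np.round(v,3).tolist() for k,v in o.items()})
for c in("top","side"):
    cv2.imwrite(f"pics/{c}0.png",get_image(c)[:,:,::-1]); k=get_calibration(c); print(c,np.round(-np.array(k["R"]).T@k["t"],3),k["vertical_fov"],k["k1"])
    for n in("chute","end_stop","gate","hinge","flap_edge","blade_end","rack","spare_rack","dropper","jar","tip_box","marker"):
        try: print(n,[(np.round(d["location"]).astype(int).tolist(),round(float(d["confidence"]),2)) for d in find_in(c,n)][:4])
        except Exception as e: print(n,e)
E
```

```text
{'clock': 0.0, 'qpos': [-0.992, 0.502, -0.427, 1.551, 0.221, 1.138, -0.21], 'qvel': [0.0, -0.0, 0.002, -0.001, -0.001, 0.001, -0.001], 'joint_torque': [-0.0, -56.951, -5.817, -28.096, 0.01, 0.012, -0.0], 'ee_pos': [0.202, 0.617, 0.23], 'orientation': [[0.311, 0.951, -0.001], [0.951, -0.311, -0.002], [-0.002, -0.0, -1.0]], 'contact_force': [-0.553, -0.047, -0.222], 'moment': [-0.045, 0.014, 0.029], 'grip_width': 0.996}
top [ 0.47  -0.087  0.904] 55.35985663155154 -0.05011176368236116
chute [([212, 188], 0.58)]
end_stop [([214, 190], 0.62)]
gate [([297, 220], 0.65)]
hinge [([214, 190], 0.68)]
flap_edge [([300, 221], 0.76)]
blade_end [([294, 217], 0.86)]
rack [([334, 287], 0.97), ([316, 187], 0.76), ([400, 140], 0.66)]
spare_rack [([268, 140], 0.56)]
dropper [([216, 190], 0.52)]
jar [([430, 272], 0.6), ([295, 218], 0.49)]
tip_box [([463, 195], 0.55)]
marker [([214, 193], 0.75), ([288, 253], 0.65), ([315, 188], 0.17)]
side [ 0.038 -0.665  0.673] 45.96085068440717 -0.002632804688289202
chute [([271, 154], 0.96)]
end_stop [([274, 152], 0.92)]
gate [([289, 196], 0.74)]
hinge [([269, 154], 0.6)]
flap_edge [([291, 198], 0.64)]
blade_end [([286, 192], 0.95)]
rack [([248, 269], 0.92), ([322, 200], 0.79), ([426, 234], 0.57)]
spare_rack [([328, 168], 0.87), ([291, 196], 0.49)]
dropper [([366, 191], 0.67)]
jar [([338, 332], 0.6), ([291, 197], 0.21)]
tip_box [([273, 156], 0.32)]
marker [([245, 222], 0.67)]
```

View pics/top0.png

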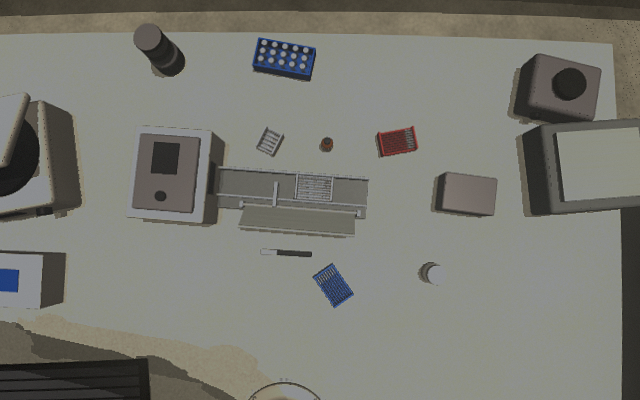

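View pics/side0.png

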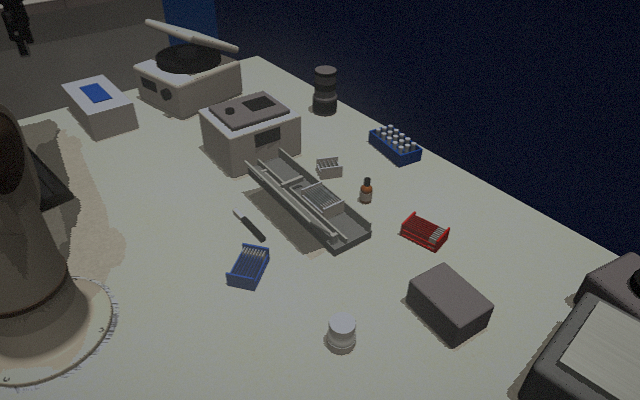

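The top view shows the chute from (217,188) to (368,195). The reader is to its left and the flap is below it. Rack candidates:
- white long one in the chute at (315,187)
- small white one at (268,140), the spare
- blue at (334,287) and red at (398,140)

The white one in the chute is the one meant, so I'll enlarge it.

Run:
```python
from h import *
i=cv2.imread("pics/top0.png")[150:250,205:380]
cv2.imwrite("pics/crop1.png",cv2.resize(cv2.convertScaleAbs(i,alpha=1.5),None,fx=4.5,fy=4.5,interpolation=cv2.INTER_CUBIC))
```

```text
(no output)
```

View pics/crop1.png

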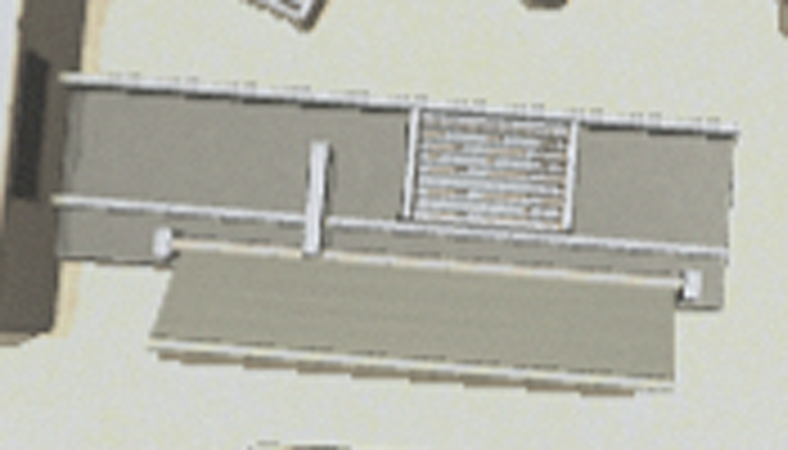

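```bash
cat > fit.py <<'E'
from h import *
from scipy.optimize import least_squares
P=[((737,132),(31,-210,44)),((727,249),(-31,-210,34)),((62,78),(31,137,44)),((55,201),(-31,137,34)),((150,343),(-98,67,92)),((672,382),(-98,-183,92)),((319,143),(7,0,48))]
uv=np.array([np.array(p[0])/4.5+[205,150] for p in P])-0.4; X=np.array([p[1] for p in P])/1000
def T(q,X):
    c,s=np.cos(q[2]),np.sin(q[2]); return np.array([[c,-s,0],[s,c,0],[0,0,1]])@np.array(X)+[q[0],q[1],0]
r=least_squares(lambda q:np.concatenate([proj("top",T(q,x))-u for x,u in zip(X,uv)]),[0.5,0.1,-.06])
q=r.x
if __name__=="__main__":
    print(q.tolist());print(np.round(r.fun.reshape(-1,2),2))
    c,s=np.cos(q[2]),np.sin(q[2])
    for p in((577,122),(572,230),(412,108),(403,218)):
        w=atz("top",np.array(p)/4.5+[204.6,149.6],.052)
        print("rack corner chute frame",np.round(np.array([[c,s],[-s,c]])@(w[:2]-q[:2]),4))
    for n,x in dict(blade=(7,0,36),flap=(-98,-58,92),ends=(31,-210,44),hinge=(-49,0,36)).items(): print(n,proj("side",T(q,np.array(x)/1000)))
    np.save("q.npy",q)
E
python3 fit.py
python3 - <<'E'
from h import *
i=cv2.imread("pics/side0.png")[130:270,210:390]
cv2.imwrite("pics/crop2.png",cv2.resize(cv2.convertScaleAbs(i,alpha=1.5),None,fx=4.2,fy=4.2,interpolation=cv2.INTER_CUBIC))
E
```

```text
[0.5618182982875791, 0.02980387965941206, -0.051810864813232056]
[[ 0.54 -0.7 ]
 [ 0.43  0.75]
 [-0.87 -0.01]
 [-0.71 -0.1 ]
 [-0.31 -0.32]
 [ 0.65  0.18]
 [ 0.2   0.16]]
rack corner chute frame [ 0.0272 -0.128 ]
rack corner chute frame [-0.027  -0.1296]
rack corner chute frame [ 0.028  -0.0451]
rack corner chute frame [-0.0274 -0.0452]
blade [302.5334146  180.58271965]
flap [276.10502551 189.59721343]
ends [371.34015758 223.43478582]
hinge [281.89210677 189.0826997 ]
```

View pics/crop2.png

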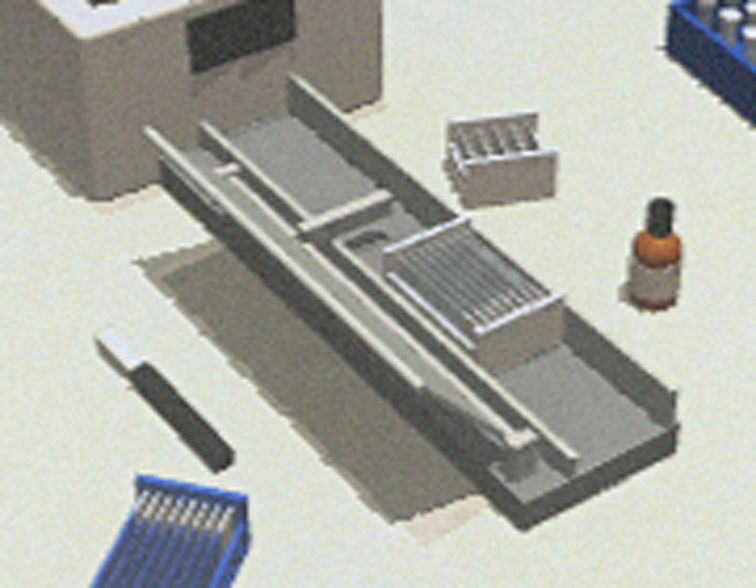

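The fit agrees in both views: the chute end projects to (371,223) in the side view, as seen. The rack spans chute y −129 to −45 mm, which is 84 mm long, so the identity is confirmed. Next I'll compute the moves.

```bash
cat > mv.py <<'E'
import sys
from h import *
from scipy.spatial.transform import Rotation as Ro
q=np.load("q.npy"); c,s=np.cos(q[2]),np.sin(q[2])
Rc=np.array([[c,-s,0],[s,c,0],[0,0,1]]); o3=np.array([q[0],q[1],0])
Rt=Rc@np.diag([1,-1,-1.])   # tool x=chute x, z down
def st(tgt=None):
    o=get_obs(); R=np.array(o["orientation"]); p=np.array(o["ee_pos"])
    print("t",round(o["clock"],2),"tcp chute mm",np.round(1000*Rc.T@(p-o3),1),"F chute",np.round(Rc.T@np.array(o["contact_force"]),2),"w",round(o["grip_width"],3),"q",np.round(o["qpos"],2))
    if tgt is not None:
        print("shift cm",np.round(100*R.T@(o3+Rc@np.array(tgt)/1000-p),2),"twist",np.round(Ro.from_matrix(R.T@Rt).as_rotvec(),4))
if __name__=="__main__": st([float(a) for a in sys.argv[1:4]] if len(sys.argv)>3 else None)
E
python3 mv.py -34 -150 160
```

```text
t 1.3 tcp chute mm [-390.   568.6  231.3] F chute [-0.76  0.87  0.94] w 1.0 q [-0.99  0.5  -0.43  1.55  0.22  1.14 -0.21]
shift cm [-60.09  53.11   7.13] twist [-0.      0.      1.3069]
```

Call:
{"fn": "drive_tool", "kwargs": {"translation": [[-60.1,53.1,0],[-60.1,53.1,0],[-60.1,53.1,0],[-60.1,53.1,0],[-60.1,53.1,0],[-60.1,53.1,0],[-60.1,53.1,0],[-60.1,53.1,0],[-60.1,53.1,0],[-60.1,53.1,0],[-60.1,53.1,0],[-60.1,53.1,0],[-60.1,53.1,0],[-60.1,53.1,0],[-60.1,53.1,0],[-60.1,53.1,0],[-60.1,53.1,0],[-60.1,53.1,7.1],[-60.1,53.1,7.1],[-60.1,53.1,7.1]], "twist": [[0,0,1.307],[0,0,1.307],[0,0,1.307],[0,0,1.307],[0,0,1.307],[0,0,1.307],[0,0,1.307],[0,0,1.307],[0,0,1.307],[0,0,1.307],[0,0,1.307],[0,0,1.307],[0,0,1.307],[0,0,1.307],[0,0,1.307],[0,0,1.307],[0,0,1.307],[0,0,1.307],[0,0,1.307],[0,0,1.307]], "jaw": 0.8}}

```text
clock: 3.3
ee_pos: [0.5171, -0.1173, 0.1571]
orientation: [[0.999, -0.052, -0.007], [-0.052, -0.999, 0.001], [-0.007, -0.001, -1.0]]
contact_force: [-0.8, 0.1, 0.1]
grip_width: 0.802
```

```bash
python3 mv.py -34 -150 110
python3 - <<'E'
from h import *
a=get_image("wrist");b=get_image("side")
cv2.imwrite("pics/w1.png",np.vstack([cv2.resize(a[:,:,::-1],(448,280)),cv2.resize(b[100:300,180:500,::-1],(448,280))]))
E
```

```text
t 3.3 tcp chute mm [ -37.1 -149.2  157.1] F chute [-0.84  0.03  0.07] w 0.802 q [-0.03  0.36  0.25  1.93 -0.11  0.87  0.22]
shift cm [0.34 0.08 4.71] twist [-0.0008  0.007   0.0002]
```

View pics/w1.png

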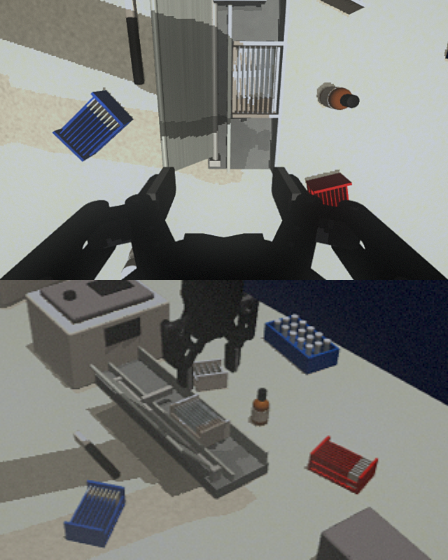

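The rack is ahead of the fingers. The left finger is over the flap side and the right finger over the chute behind the rack. Next I'll press down in stages.

Call:
{"fn": "drive_tool", "kwargs": {"translation": [[0.3,0.1,3],[0.3,0.1,6],[0.3,0.1,8],[0.3,0.1,8.7],[0.3,0.1,9.4],[0.3,0.1,10.1],[0.3,0.1,10.8],[0.3,0.1,11.4],[0.3,0.1,12],[0.3,0.1,12],[0.3,0.1,12]], "twist": [[0,0.007,0],[0,0.007,0],[0,0.007,0],[0,0.007,0],[0,0.007,0],[0,0.007,0],[0,0.007,0],[0,0.007,0],[0,0.007,0],[0,0.007,0],[0,0.007,0]]}}

```text
clock: 4.5
ee_pos: [0.5234, -0.1196, 0.0404]
orientation: [[0.999, -0.052, 0.008], [-0.052, -0.999, -0.0], [0.008, 0.0, -1.0]]
contact_force: [1.0, -0.1, 1.7]
grip_width: 0.805
```

```bash
python3 mv.py -34 -150 28
python3 - <<'E'
from h import *
a=get_image("wrist");b=get_image("side");t=get_image("top")
f=lambda im:cv2.resize(im[:,:,::-1],(480,300))
cv2.imwrite("pics/w2.png",np.vstack([f(b[120:270,210:450]),f(t[140:250,220:396])]))
for c in("top","side"): print(c,[(d["location"],d["confidence"]) for d in find_in(c,"blade_end")])
E
```

```text
t 4.5 tcp chute mm [ -30.7 -151.2   40.4] F chute [ 0.99 -0.    1.67] w 0.805 q [ 0.01  0.54  0.2   1.99 -0.18  0.62  0.28]
shift cm [-0.34 -0.12  1.24] twist [ 0.0001 -0.0077 -0.0003]
top [([271.5, 219.2], 0.8)]
side [([247.0, 224.0], 0.52)]
```

View pics/w2.png

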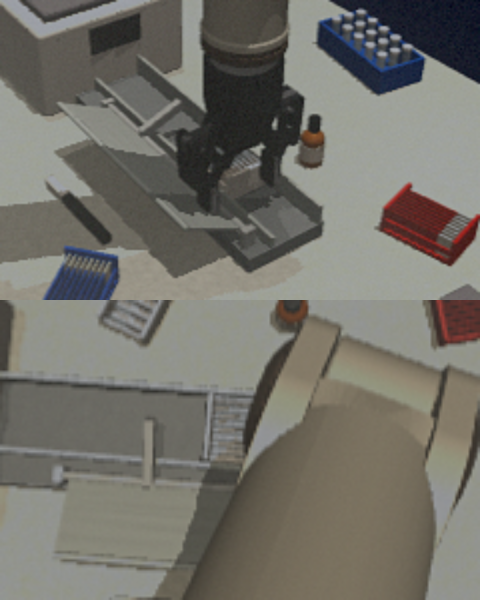

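```bash
cat > ang.py <<'E'
from mv import *
def tab(y=67,ths=np.arange(0,1.06,.15)):
    for th in ths:
        a=.85-th
        X=o3+Rc@(np.array([-49-75*np.cos(a),y,36+75*np.sin(a)])/1000)
        B=o3+Rc@(np.array([-49+56*np.cos(th),0,36+56*np.sin(th)])/1000)
        print(round(th,2),"edge top",proj("top",X).round(1),"side",proj("side",X).round(1),"blade top",proj("top",B).round(1),"side",proj("side",B).round(1))
tab()
E
python3 ang.py
```

```text
0.0 edge top [237.6 225.7] side [245.5 161.4] blade top [276.4 182.2] side [302.5 180.6]
0.15 edge top [238.1 229.4] side [242.6 165.6] blade top [275.9 182. ] side [302.3 177.7]
0.3 edge top [238.8 232.4] side [240.4 170. ] blade top [275.3 182.4] side [301.6 175.1]
0.45 edge top [239.6 234.7] side [238.7 174.5] blade top [274.7 183.4] side [300.4 172.7]
0.6 edge top [240.5 236.2] side [237.7 178.9] blade top [274.1 184.9] side [298.8 170.6]
0.75 edge top [241.6 236.9] side [237.4 183.2] blade top [273.5 186.9] side [296.9 169. ]
0.9 edge top [242.6 236.9] side [237.7 187.3] blade top [272.9 189.5] side [294.5 167.8]
1.05 edge top [243.7 236.2] side [238.7 191. ] blade top [272.3 192.4] side [291.9 167.1]
```

Side view: the flap corner at about (240,171.5) gives a gate angle of about 0.35. I'll press about 17 mm further, to about 0.87.

Call:
{"fn": "drive_tool", "kwargs": {"translation": [[-0.3,0,0.5],[-0.3,0,1.0],[-0.3,0,1.4],[-0.3,0,1.7],[-0.3,0,1.7],[-0.3,0,1.7]], "twist": [[0,-0.007,0],[0,-0.007,0],[0,-0.007,0],[0,-0.007,0],[0,-0.007,0],[0,-0.007,0]]}}

```text
clock: 5.35
ee_pos: [0.5206, -0.1194, 0.0242]
orientation: [[0.999, -0.052, 0.001], [-0.052, -0.999, 0.0], [0.001, -0.0, -1.0]]
contact_force: [-1.1, 1.4, 16.3]
grip_width: 0.798
```

```bash
python3 mv.py -34 -150 23
python3 - <<'E'
from h import *
b=get_image("side")
f=lambda im:cv2.resize(im[:,:,::-1],(780,560),interpolation=cv2.INTER_CUBIC)
cv2.imwrite("pics/w3.png",f(b[140:280,210:405]))
E
```

```text
t 5.35 tcp chute mm [ -33.5 -151.1   24.2] F chute [-1.13  1.37 16.26] w 0.798 q [ 0.02  0.57  0.2   1.99 -0.19  0.6   0.29]
shift cm [-0.05 -0.11  0.12] twist [-0.0004 -0.0007 -0.0003]
```

View pics/w3.png

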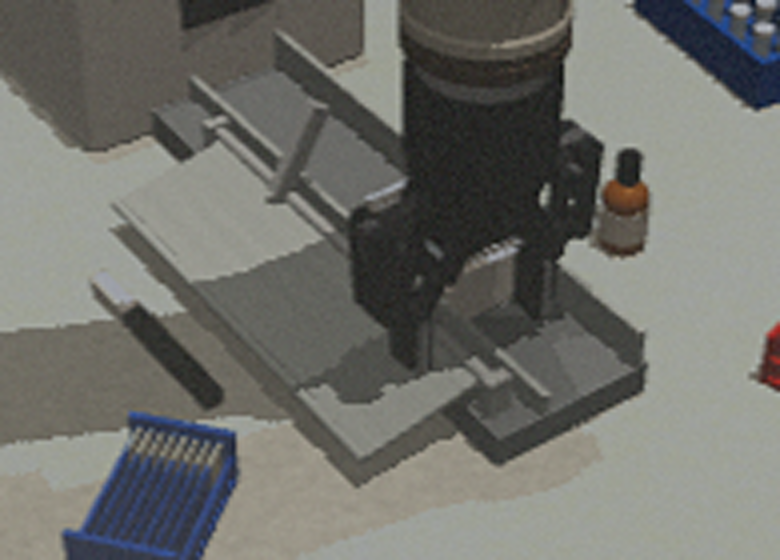

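The flap corner at (238,191) and 16 N show the gate is at its stop (1.05). I'll raise 6 mm to about 0.88, then push slowly.

Call:
{"fn": "drive_tool", "kwargs": {"translation": [[0,0,-0.3],[0,0,-0.6],[0,0,-0.6],[0,-0.4,-0.6],[0,-0.8,-0.6],[0,-1.1,-0.6],[0,-1.4,-0.6],[0,-1.7,-0.6],[0,-2.0,-0.6],[0,-2.4,-0.6],[0,-2.8,-0.6],[0,-3.2,-0.6],[0,-3.6,-0.6],[0,-4.0,-0.6],[0,-4.0,-0.6]], "twist": [[0,0,0],[0,0,0],[0,0,0],[0,0,0],[0,0,0],[0,0,0],[0,0,0],[0,0,0],[0,0,0],[0,0,0],[0,0,0],[0,0,0],[0,0,0],[0,0,0],[0,0,0]]}}

```text
clock: 6.9
ee_pos: [0.5222, -0.0781, 0.0293]
orientation: [[0.999, -0.051, -0.0], [-0.051, -0.999, 0.001], [-0.0, -0.001, -1.0]]
contact_force: [0.3, -0.6, 2.8]
grip_width: 0.801
```

```bash
python3 mv.py -34 42 30
python3 - <<'E'
from h import *
b=get_image("side")
f=lambda im:cv2.resize(im[:,:,::-1],(780,560),interpolation=cv2.INTER_CUBIC)
cv2.imwrite("pics/w4.png",f(b[140:280,210:405]))
E
```

```text
t 6.9 tcp chute mm [ -34.  -109.8   29.3] F chute [ 0.31 -0.63  2.82] w 0.801 q [-0.06  0.56  0.2   2.   -0.19  0.6   0.21]
shift cm [ 1.000e-02 -1.518e+01 -6.000e-02] twist [-0.0009  0.0002  0.0008]
```

View pics/w4.png

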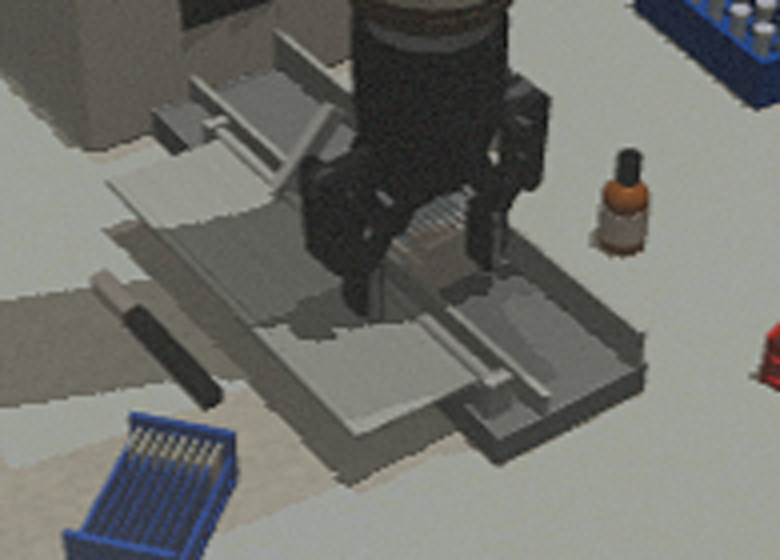

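The flap corner at (236.5,185.7) gives a gate angle of about 0.84, and the rack is moving with the finger and flat. I'll keep pushing.

Call:
{"fn": "drive_tool", "kwargs": {"translation": [[0,-0.4,0],[0,-0.8,0],[0,-1.2,0],[0,-1.6,0],[0,-2.0,0],[0,-2.4,0],[0,-2.8,0],[0,-3.2,0],[0,-3.6,0],[0,-4.0,0],[0,-4.4,0],[0,-4.8,0],[0,-5.2,0],[0,-5.6,0],[0,-6.0,0],[0,-6.4,0],[0,-6.8,0],[0,-7.2,0],[0,-7.6,0],[0,-8.0,0]], "twist": [[0,0,0],[0,0,0],[0,0,0],[0,0,0],[0,0,0],[0,0,0],[0,0,0],[0,0,0],[0,0,0],[0,0,0],[0,0,0],[0,0,0],[0,0,0],[0,0,0],[0,0,0],[0,0,0],[0,0,0],[0,0,0],[0,0,0],[0,0,0]]}}

```text
clock: 8.95
ee_pos: [0.5262, 0.0008, 0.0293]
orientation: [[0.999, -0.052, -0.0], [-0.052, -0.999, 0.0], [-0.0, -0.0, -1.0]]
contact_force: [-0.0, -4.5, 4.1]
grip_width: 0.798
```

```bash
python3 mv.py -34 42 30
python3 - <<'E'
from h import *
b=get_image("side");t=get_image("top")
f=lambda im:cv2.resize(im[:,:,::-1],(600,300),interpolation=cv2.INTER_CUBIC)
cv2.imwrite("pics/w5.png",np.vstack([f(b[130:250,210:450]),f(t[145:245,200:400])]))
E
```

```text
t 8.95 tcp chute mm [-34.  -30.8  29.3] F chute [ 0.2  -4.52  4.12] w 0.798 q [-0.22  0.55  0.2   2.01 -0.19  0.6   0.06]
shift cm [ 0.   -7.28 -0.07] twist [-0.      0.0001 -0.0002]
```

View pics/w5.png

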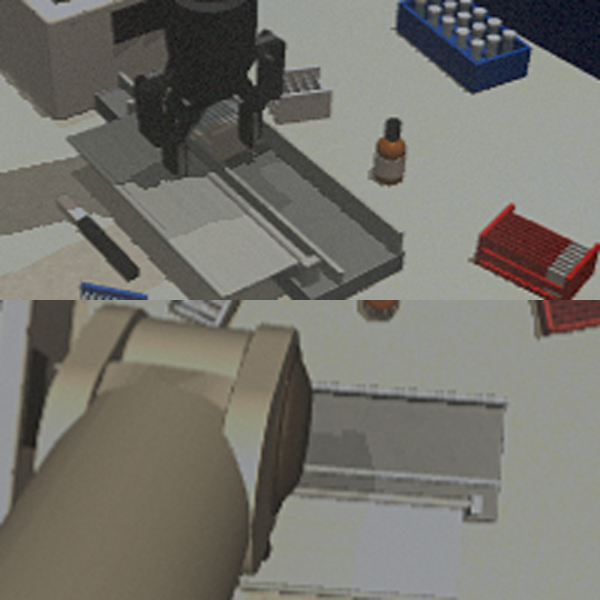

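Force is −4.5 N along the chute, slightly higher than before. I'll go on in smaller steps and watch it.

Call:
{"fn": "drive_tool", "kwargs": {"translation": [[0,-0.2,0],[0,-0.4,0],[0,-0.6,0],[0,-0.6,0]], "twist": [[0,0,0],[0,0,0],[0,0,0],[0,0,0]]}}

```text
clock: 9.45
ee_pos: [0.5265, 0.0068, 0.0292]
orientation: [[0.999, -0.052, -0.0], [-0.052, -0.999, 0.0], [-0.0, -0.0, -1.0]]
contact_force: [-0.3, -2.5, 3.9]
grip_width: 0.799
```

Call:
{"fn": "drive_tool", "kwargs": {"translation": [[0,-0.3,0],[0,-0.6,0],[0,-0.9,0],[0,-1.2,0],[0,-1.2,0]], "twist": [[0,0,0],[0,0,0],[0,0,0],[0,0,0],[0,0,0]]}}

```text
clock: 9.95
ee_pos: [0.5272, 0.0195, 0.0293]
orientation: [[0.999, -0.051, -0.0], [-0.051, -0.999, 0.001], [-0.0, -0.001, -1.0]]
contact_force: [0.0, -1.1, 3.7]
grip_width: 0.801
```

Call:
{"fn": "drive_tool", "kwargs": {"translation": [[0,-0.4,0],[0,-0.8,0],[0,-1.2,0],[0,-1.6,0],[0,-2.0,0],[0,-2.4,0],[0,-2.8,0],[0,-3.2,0],[0,-3.6,0],[0,-4.0,0],[0,-4.3,0],[0,-4.6,0],[0,-4.6,0]], "twist": [[0,0,0],[0,0,0],[0,0,0],[0,0,0],[0,0,0],[0,0,0],[0,0,0],[0,0,0],[0,0,0],[0,0,0],[0,0,0],[0,0,0],[0,0,0]]}}

```text
clock: 11.25
ee_pos: [0.5295, 0.0653, 0.0292]
orientation: [[0.999, -0.051, -0.0], [-0.051, -0.999, 0.001], [-0.0, -0.001, -1.0]]
contact_force: [-0.5, -2.1, 3.1]
grip_width: 0.801
```

```bash
python3 mv.py -34 42 30
```

```text
t 11.25 tcp chute mm [-34.1  33.8  29.2] F chute [-0.43 -2.15  3.1 ] w 0.801 q [-0.33  0.56  0.2   1.99 -0.19  0.61 -0.06]
shift cm [ 0.01 -0.82 -0.08] twist [-0.0006  0.0001  0.0006]
```

Call:
{"fn": "drive_tool", "kwargs": {"translation": [[0,-0.2,0],[0,-0.4,0],[0,-0.6,0],[0,-0.6,0],[0,-0.6,0]], "twist": [[0,0,0],[0,0,0],[0,0,0],[0,0,0],[0,0,0]]}}

```text
clock: 11.75
ee_pos: [0.5299, 0.0708, 0.0292]
orientation: [[0.999, -0.052, -0.0], [-0.052, -0.999, 0.0], [-0.0, -0.0, -1.0]]
contact_force: [0.9, -2.0, 2.8]
grip_width: 0.796
```

Call:
{"fn": "drive_tool", "kwargs": {"translation": [[0,-0.1,0],[0,-0.2,0],[0,-0.2,0]], "twist": [[0,0,0],[0,0,0],[0,0,0]]}}

```text
clock: 12.05
ee_pos: [0.53, 0.0724, 0.0293]
orientation: [[0.999, -0.052, -0.0], [-0.052, -0.999, -0.0], [-0.0, 0.0, -1.0]]
contact_force: [-0.8, -3.4, 4.1]
grip_width: 0.801
```

Call:
{"fn": "drive_tool", "kwargs": {"translation": [[0,-0.1,0],[0,-0.2,0],[0,-0.2,0]], "twist": [[0,0,0],[0,0,0],[0,0,0]]}}

```text
clock: 12.35
ee_pos: [0.53, 0.0744, 0.0293]
orientation: [[0.999, -0.052, -0.0], [-0.052, -0.999, -0.0], [-0.0, 0.0, -1.0]]
contact_force: [-0.9, -4.0, 4.8]
grip_width: 0.798
```

```bash
python3 mv.py -34 42 30
python3 - <<'E'
from h import *
b=get_image("side")
f=lambda im:cv2.resize(im[:,:,::-1],(780,560),interpolation=cv2.INTER_CUBIC)
cv2.imwrite("pics/w6.png",f(b[120:240,225:392]))
E
```

```text
t 12.35 tcp chute mm [-34.   42.9  29.3] F chute [-0.73 -4.01  4.79] w 0.798 q [-0.35  0.57  0.2   1.99 -0.19  0.61 -0.08]
shift cm [ 0.    0.09 -0.07] twist [ 0.      0.0001 -0.0005]
```

View pics/w6.png

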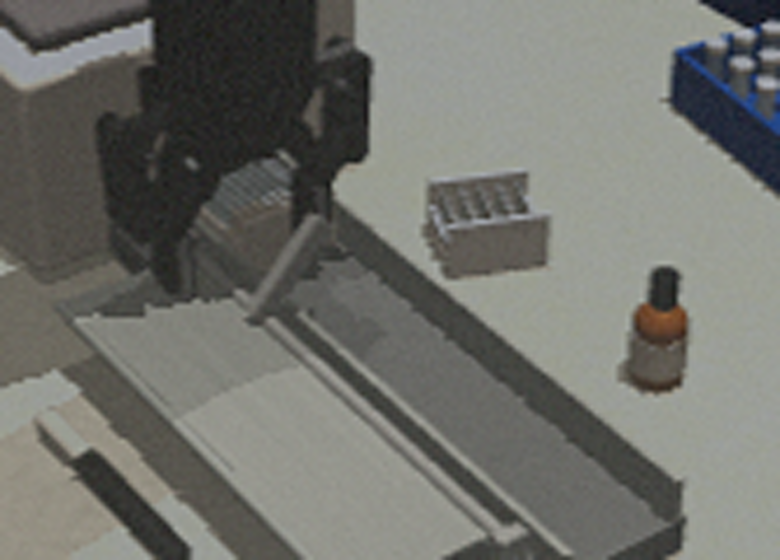

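The rack is past the gate and flat. I'll nudge until the end contact shows.

Call:
{"fn": "drive_tool", "kwargs": {"translation": [[0,-0.1,0],[0,-0.2,0],[0,-0.2,0]], "twist": [[0,0,0],[0,0,0],[0,0,0]]}}

```text
clock: 12.7
ee_pos: [0.53, 0.0745, 0.0293]
orientation: [[0.999, -0.054, -0.0], [-0.054, -0.999, -0.002], [-0.0, 0.002, -1.0]]
contact_force: [-0.9, -7.8, 5.5]
grip_width: 0.798
```

Call:
{"fn": "drive_tool", "kwargs": {"translation": [[0,-0.1,0],[0,-0.2,0],[0,-0.2,0]], "twist": [[0,0,0],[0,0,0],[0,0,0]]}}

```text
clock: 13.0
ee_pos: [0.53, 0.0747, 0.0293]
orientation: [[0.998, -0.056, -0.001], [-0.056, -0.998, -0.003], [-0.001, 0.003, -1.0]]
contact_force: [-1.1, -11.7, 7.0]
grip_width: 0.804
```

The TCP has stopped at y≈43 mm and the push force has risen to 12 N, so the rack is against the face. Next I'll back off and let the gate rise slowly.

Call:
{"fn": "drive_tool", "kwargs": {"translation": [[0,0.3,0],[0,0.6,0],[0,0.9,0],[0,1.2,0],[0,1.2,0],[0,1.2,-0.6],[0,1.2,-1.2],[0,1.2,-1.8],[0,1.2,-2.4],[0,1.2,-3.0],[0,1.2,-3.6],[0,1.2,-4.2],[0,1.2,-5],[0,1.2,-6],[0,1.2,-8],[0,1.2,-11],[0,1.2,-15],[0,1.2,-19],[0,1.2,-19]], "twist": [[0,0,0],[0,0,0],[0,0,0],[0,0,0],[0,0,0],[0,0,0],[0,0,0],[0,0,0],[0,0,0],[0,0,0],[0,0,0],[0,0,0],[0,0,0],[0,0,0],[0,0,0],[0,0,0],[0,0,0],[0,0,0],[0,0,0]]}}

```text
clock: 14.9
ee_pos: [0.5336, 0.0668, 0.2257]
orientation: [[0.999, -0.052, 0.011], [-0.052, -0.999, 0.003], [0.011, -0.003, -1.0]]
contact_force: [0.3, 0.1, -0.2]
grip_width: 0.803
```

Call:
{"fn": "drive_tool", "kwargs": {"translation": [[-4,4,0],[-8,8,0],[-12,12,0],[-14,16,0],[-14,20,0],[-14,24,0],[-14,26,0],[-14,26,0],[-14,26,0]], "twist": [[0,0,0],[0,0,0],[0,0,0],[0,0,0],[0,0,0],[0,0,0],[0,0,0],[0,0,0],[0,0,0]]}}

```text
clock: 15.8
ee_pos: [0.376, -0.1856, 0.2191]
orientation: [[0.999, -0.053, -0.001], [-0.053, -0.999, 0.001], [-0.001, -0.001, -1.0]]
contact_force: [1.0, 0.6, 0.0]
grip_width: 0.802
```

```bash
python3 mv.py
python3 - <<'E'
from h import *
b=get_image("side");t=get_image("top")
f=lambda im:cv2.resize(cv2.convertScaleAbs(im[:,:,::-1],alpha=1.4),(760,300),interpolation=cv2.INTER_CUBIC)
cv2.imwrite("pics/w7.png",np.vstack([f(b[135:235,217:470]),f(t[150:240,172:400])]))
E
```

```text
t 15.8 tcp chute mm [-174.4 -224.7  219.1] F chute [0.96 0.64 0.02] w 0.802 q [-0.1   0.07  0.52  2.13 -0.04  0.95  0.39]
```

View pics/w7.png

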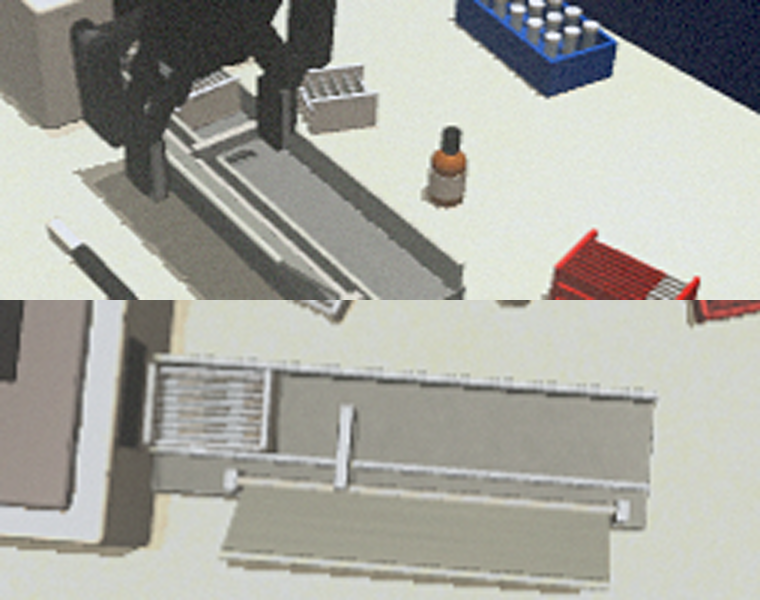

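Run:
```python
from mv import *
for p in((273,371),(268,451),(150,363),(145,446)):
    w=atz("top",(172+p[0]*.3-.4,150+(p[1]-300)*.3-.4),.052); print((Rc.T@(w-o3)*1000).round(1))
p=(222,557);print(172+p[0]*.3,150+(p[1]-300)*.3)
sign_off()
```

```text
[26.9 51.7 52. ]
[-27.6  50.2  52. ]
[ 26.2 136.3  52. ]
[-30.6 134.1  52. ]
238.6 227.1
the job is handed in; nothing more can be done
```

The rack is loaded against the reader, the gate has sprung shut behind it, and the job is handed in at about 16 s of the 42 s allowed. `sign_off` gives no verdict, so the result rests on my own checks.

**What I did:** One finger pressed the flap down: first about 0.35 rad, then to its 1.05 stop, then eased back to about 0.84 rad. I held it there while the other finger pushed the rack from behind, past the gate to the reader. At the reader the finger stopped and the force along the chute rose to about 12 N. I then backed off, let the gate rise slowly, and moved the arm clear.

**Last checks:**
- **Rack position:** in the last top picture its front is at about 134–136 mm (reader face at 137 mm) and its rear at about 50–52 mm. That puts the centre at about 93 mm, above the required 90 mm. These readings are good to about 2 mm.
- **Gate:** the flap corner is at (238.6, 227.1), against about (238.3, 226.2) read at the start and (237.6, 225.7) predicted for shut. That is roughly 1 px off, which the resolution cannot tell from shut; the blade again lies level behind the rack.
- **Arm:** it stands clear, with residual force around 1 N.
- **Bystanders:** the spare rack, dropper and marker look unmoved. The jar and tip box were not re-checked, but the arm never went near them.

**Odd readings:** pressing the flap to its stop gave a brief 16 N. The force along the chute reached −4.5 N mid-push, then fell back. I could not measure gate-to-rack contact directly; the pictures showed the blade clear of the rack.

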